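# Bottom out the sprung plate of a storage canister with a tamper

### The arm

A 6-joint arm with a two-finger parallel gripper is mounted at the origin on the work surface. World frame = base frame: x ahead of the robot, y to its left, z up, the work surface at z = 0. Lengths are in m, angles in rad, forces in N, time in s.
With the tool pointing down it reaches from about 0.425 to 0.95 m from the base axis. Payload 3.5 kg.
Tool frame: the origin (TCP) lies midway between the tips of the shut fingers; the grasp point (between the pads) lies 19 mm behind it; z points along the fingers, y is the line along which they close (so a half turn about z gives the same grasp; the last joint's range is limited). The gripper opens to 85 mm and grips with 20 to 120 N. Pads are 22 mm wide; open, the fingers measure 114 mm over their backs; the gripper's body (76 mm by 85 mm) begins 54 mm behind the grasp point. The pads swing forward as they close: fully open they stand 13 mm farther back than shut.
Start: joints at [1.105, 0.286, 1.577, -0, 1.279, -0.15], TCP at [0.21, 0.642, 0.195] pointing down, gripper open.
Joint ranges: [-2.77, 2.77], [-0.9, 2.22], [0.21, 2.48], [-1.53, 4.67], [0.24, 2.81], [-2.84, 2.84]. Speed limits (rad/s): [2.79, 2.79, 3.14, 3.14, 3.14, 3.14].

### API

Orientations are given as a unit quaternion [x, y, z, w].
In Python, from plant import ctrl, cams, order gives the robot as it stands.
- The arm moves only by the tool move_arm, never from a script. Its argument "plan" is one flat list of numbers, 7 for each row, row after row: the shift along the world's x, y, z in mm, then the turn, a rotation vector about the world's x, y, z in degrees, then the finger opening in mm, from 0 to 85.4. A call has 1 to 12 rows; each row shifts and turns the commanded pose from where the row before left it; what a row does not reach is not made up. A row lasts 1/10 s, in which the tool goes at most 50 mm and 8.59 degrees, less where a joint would pass 70% of its speed; a pose out of reach is approached as far as the arm can. A call is refused whole if a number of a shift passes 50 or a number of a turn 8.59, either way. A call with a gripper value outside its range is refused whole. The fingers move at their own pace and stop on an object; "newtons" is the grip in N (left out, the last holds). Time passes only in rows, so rows that do not move let the fingers close. It gives the time, the measured TCP pose, the force, the opening and the grip force at its end, in the units of the state.
- ctrl.get_state(): the state, without advancing time (a new reading comes with each control period).
- cams.read_camera(name): name is "scene" or "top" or "wrist"; returns a dict with "color" (480x640x3 uint8, red, green, blue), "fov_y" (degrees; the focal length in pixels is half the picture's height over the tangent of half this angle, whatever the lens; pixels are square), "cx", "cy" (the principal point, pixels), "origin" and "orientation" of the camera in the world; the wrist camera has in their place "T_tool_cam" (4x4, takes a point from camera to tool coordinates, whose origin is the TCP and whose axes are the flange's). Camera axes: x right, y up, looking along -z (the intrinsics and any distortion apply to the point x, -y, -z); pixel columns grow to the right and rows downward; lengths in m; the calibration is good to about 2 mm. The wrist camera is an equidistant fisheye: a pixel r from the principal point sees the ray r / f radians off the axis. A picture is of the moment at which its call begins: read the wrist's pose just before it. There is no depth.
- order.sign_off(): hands the job in; it is judged then, once.
The state is a dict: "time": time; "qpos": joint angles; "dq": joint speeds; "joint_efforts": joint torques, N m; "eef_pos": TCP position; "tcp_rot": TCP orientation; "contact_force": force on the tool from outside, world axes, zero at the start; "wrist_torque": the same for the moment, N m; "opening": opening from 0.0 (shut) to 1.0 (fully open); "finger_force": force on a finger pad.
Only numpy, scipy, OpenCV 4.12 (cv2) and the standard library are available. Lean on these libraries where they do the work, as an engineer would, in place of code of your own. Each camera call takes 0.05 s, during which the arm holds its last target. There are 200 camera calls.

### The job

Take the flat-footed tamper off its round cork coaster and press it squarely down on the sprung metal plate inside the open round canister until the plate bottoms out on its stop and lies level; lean on it there steadily for a second with about 20 N, never above 30 N. Lift the tamper out, leaving the plate down and level, and gently stand it upright back on the coaster with its whole foot on the cork. Touch the plate only with the tamper and leave the mug, jars and bowls where they are.

Things in the scene. Friction and masses are not known exactly. Their poses are not given: they have to be found in the camera images.
- canister: Open round cream plastic canister, fixed; outer diameter 104 mm, bore 94 mm, rim 100 mm above the shelf. Origin: centre of its underside, z up. Its lid lies apart, not needed. The plate inside bottoms out on a hidden rubber-faced stop (gives under 1 mm) whose height differs each time: plate's top face then 42 to 54 mm above this origin, at least 14 mm lower than at the start. Pushing it down takes 7 to 11 N; beyond that it is on the stop.
- plate: Flat round steel plate, 89 mm across, 6 mm thick, concentric with the canister inside it. Origin: centre of its top face; z: the face's normal. Slides on a spring and tilts about its centre to any side (up to 7 degrees at the start; a few N at its edge level it against a flat foot); a rubber lip keeps it at whatever height and tilt it is left. Starts 56 to 74 mm above the canister's underside.
- tamper_grip (a point): Steel tamper with a round flat foot (72 mm across, 10 mm thick), a thin neck and an upright square wooden handle (28 x 28 mm, rounded edges, from 58 to 116 mm above the foot's flat underside). 0.2 to 0.37 kg. This point is on its axis inside the handle, 88 mm above the foot's underside; z up along the handle, x and y square to the handle's flat sides. It stands upright on the coaster at the start.
- coaster: Round cork coaster fixed on the shelf, 124 mm across, 8 mm thick. Origin: centre of its underside. The tamper's whole foot is on it when their centres are less than 26 mm apart.
- jar_tall: Closed glass jar with steel lid, 72 mm across, 125 mm high, bystander. Origin: centre of its underside.
- jar_short: Closed glass jar with steel lid, 80 mm across, 90 mm high, bystander. Origin: centre of its underside.
- mug: White ceramic mug, 82 mm across without its handle, 92 mm high, bystander. Origin: centre of its underside.
- bowls: Stack of nested pastel plastic feeding bowls, 124 mm across, about 70 mm high with the baby fork that lies in it up to about 100 mm, bystander. Origin: centre of its underside.
Mind the look-alikes: they are no part of the job. What is shaped like the canister but purple is not meant.

How it is judged:
By the outcome, as a careful person would: the job done as asked, in the order asked, and still so for the second after the job is handed in, with the robot touching nothing.
It also fails if it takes over 64 s, if anything falls off the work surface, if the arm or the gripper's body presses on something with over 40 N, if the wrist force passes 120 N, or if a joint passes its speed limit or range.

## Working session

There is one attempt and no reset: what is moved stays moved. The work goes in short steps, Python scripts to look and compute and a tool call to move; the robot and the scene stay as the last step left them, time stands still between calls to the robot, and variables do not carry over. Pictures are saved under pics/ and viewed, at most 10 in all, crops included, and the job is handed in when it is done.

Besides the shell and the picture viewer there is one more tool, called as a command line: name --argument value ..., lists and objects as JSON in quotes. move_arm: Moves the arm, as the interface text tells. Its arguments: {"type":"object","properties":{"plan":{"type":"array","items":{"type":"number"}},"newtons":{"type":"number"}},"required":["plan"]}

```bash
mkdir -p pics
cat > h.py <<'E'
from plant import ctrl,cams,order
import numpy as np,cv2,pickle
from scipy.spatial.transform import Rotation as R
def grab(n):
    s=ctrl.get_state(); c=cams.read_camera(n); c['s']=s
    return c
def ray(c,u,v):
    f=240/np.tan(np.radians(c['fov_y'])/2)
    x,y=(u-c['cx']),(v-c['cy'])
    if 'T_tool_cam' in c:
        r=np.hypot(x,y);t=r/f
        d=np.array([x/r*np.sin(t),-y/r*np.sin(t),-np.cos(t)]) if r>0 else np.array([0,0,-1.])
        T=np.array(c['T_tool_cam']);Rw=R.from_quat(c['s']['tcp_rot']).as_matrix()
        return np.array(c['s']['eef_pos'])+Rw@T[:3,3],Rw@T[:3,:3]@d
    d=np.array([x/f,-y/f,-1.]);q=R.from_quat(c['orientation']).as_matrix()
    return np.array(c['origin']),q@d
def at(c,u,v,z):
    o,d=ray(c,u,v);return (o+d*(z-o[2])/d[2])
def save(c,n): cv2.imwrite(n,c['color'][:,:,::-1])
E
python3 - <<'E'
from h import *
for n in['top','scene','wrist']:
    c=grab(n);save(c,f'pics/{n}0.png');pickle.dump(c,open(n+'.pkl','wb'))
    print({k:v for k,v in c.items() if k not in('color','s')})
print(c['s'])
E
```

```text
{'fov_y': 43.30245131000693, 'cx': 323.27077676569314, 'cy': 235.57982093061258, 'origin': array([0.19800368, 0.00518788, 1.66047263]), 'orientation': array([-0.07941672,  0.08209828,  0.70759095, -0.69732912])}
{'fov_y': 46.649492097173095, 'cx': 319.2891549066016, 'cy': 245.46880686268364, 'origin': array([1.43144232, 0.71763078, 0.80689284]), 'orientation': array([0.19687579, 0.42993016, 0.79475112, 0.38048736])}
{'fov_y': 65.70646984690485, 'cx': 318.08144223116136, 'cy': 231.47202450139585, 'T_tool_cam': array([[-1.87202101e-04,  9.47020302e-01,  3.21173650e-01,
         8.17956709e-02],
       [ 9.99999862e-01,  1.95701761e-05,  5.25163634e-04,
        -1.36730895e-05],
       [ 4.91055198e-04,  3.21173704e-01, -9.47020174e-01,
        -1.77712472e-01],
       [ 0.00000000e+00,  0.00000000e+00,  0.00000000e+00,
         1.00000000e+00]])}
{'time': 0.1, 'qpos': array([ 1.10501761e+00,  2.87113293e-01,  1.57805207e+00,  2.57328803e-05,
        1.27862108e+00, -1.49960634e-01]), 'dq': array([-0.00132513, -0.00348553, -0.00186649, -0.00041984,  0.00046065,
        0.00058203]), 'joint_efforts': array([ 2.72708085e-04, -4.07295585e+01, -2.93699008e+01, -1.63680397e-04,
        3.42130603e-03,  1.66031975e-05]), 'eef_pos': array([0.20927996, 0.64101725, 0.19414983]), 'tcp_rot': array([ 1.57257187e-01,  9.87557074e-01, -1.04158672e-03, -3.44128729e-04]), 'contact_force': array([-0.14463879, -0.35183174, -0.31706786]), 'wrist_torque': array([ 0.03853852, -0.01793709,  0.00395399]), 'finger_force': 0.0, 'opening': 1.0059137548467003}
```

View pics/top0.png

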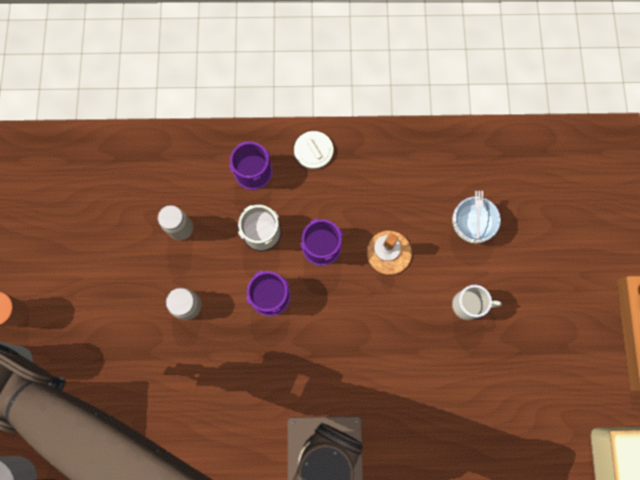

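View pics/scene0.png

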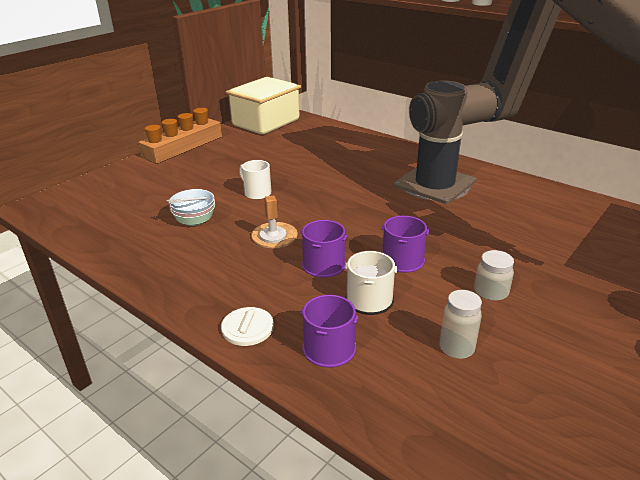

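Top view: the cream canister is at (260,228). The purple look-alikes are at (251,165), (321,242) and (268,293), so they are ruled out by colour. The tamper stands on the cork coaster at (389,250). Next is an enlarged crop to confirm this.

Run:
```python
from h import *
c=pickle.load(open('top.pkl','rb'))
im=c['color'][:,:,::-1]
a=cv2.resize(im[195:285,225:425],None,fx=4,fy=4,interpolation=2)
s=pickle.load(open('scene.pkl','rb'))['color'][:,:,::-1]
b=cv2.resize(s[185:325,225:425],None,fx=4,fy=4,interpolation=2)[:,:]
cv2.imwrite('pics/crop1.png',np.vstack([a,cv2.resize(s[190:250,235:315],None,fx=4,fy=4) if 0 else cv2.resize(s[190:250,245:445],None,fx=4,fy=4)]))
for n,u,v,z in[('can',260,222,.1),('canbase',260,228,0),('coaster',389,252,.008),('tamp top',390,239,.124),('bowl',477,219,.07),('mug',474,302,.09),('jt',171,217,.125),('js',182,301,.09),('p1',250,158,.1),('p2',321,236,.1),('p3',268,288,.1)]:
    print(n,at(c,u,v,z).round(3))
```

```text
can [0.601 0.164 0.1  ]
canbase [0.609 0.175 0.   ]
coaster [ 0.533 -0.187  0.008]
tamp top [ 0.544 -0.177  0.124]
bowl [ 0.609 -0.422  0.07 ]
mug [ 0.381 -0.393  0.09 ]
jt [0.612 0.396 0.125]
js [0.394 0.366 0.09 ]
p1 [0.782 0.193 0.1  ]
p2 [0.56  0.003 0.1  ]
p3 [0.424 0.142 0.1  ]
```

View pics/crop1.png

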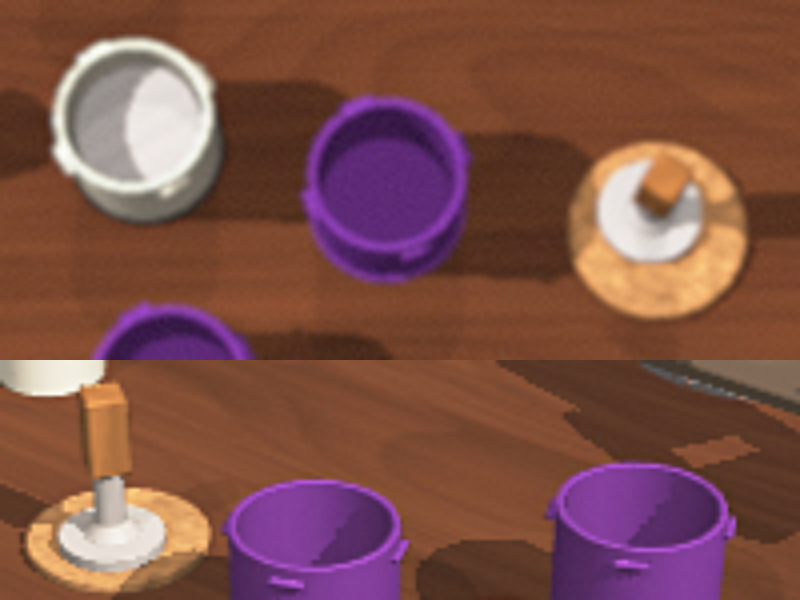

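The crop confirms it: the cream canister's rim centre is at about (259,224) with the steel plate inside. The coaster centre is at (389.6,252.5) with the tamper on it, its handle yawed about 60°. I'll move over the canister for a close look on the way.

move_arm --plan '[32,-40,6,0,0,-1,85,32,-40,6,0,0,-1,85,32,-40,6,0,0,-1,85,32,-40,6,0,0,-1,85,32,-40,6,0,0,-1,85,32,-40,6,0,0,-1,85,32,-40,6,0,0,-1,85,32,-40,6,0,0,-1,85,32,-40,6,0,0,-1,85,32,-40,6,0,0,-1,85,32,-40,6,0,0,-1,85,30,-36,0,0,0,-1,85]'

```text
time: 1.35
eef_pos: [0.5822, 0.1771, 0.2604]
tcp_rot: [0.26, 0.966, 0.0, 0.001]
contact_force: [-0.1, -0.2, 0.0]
opening: 0.994
finger_force: 0.0
```

Run:
```python
from h import *
c=grab('wrist');c=grab('wrist');save(c,'pics/w1.png');pickle.dump(c,open('w1.pkl','wb'))
```

move_arm --plan '[-4,-30,0,0,0,0,85,-4,-30,0,0,0,0,85,-4,-30,0,0,0,0,85,-4,-30,0,0,0,0,85,-4,-30,0,0,0,0,85,-4,-30,0,0,0,0,85,-4,-30,0,0,0,0,85,-4,-30,0,0,0,0,85,-4,-30,0,0,0,0,85,-4,-30,0,0,0,0,85,-4,-30,0,0,0,0,85,0,-15,0,0,0,0,85]'

```text
time: 2.65
eef_pos: [0.5362, -0.167, 0.259]
tcp_rot: [0.26, 0.966, 0.0, -0.0]
contact_force: [0.7, 0.1, -0.1]
opening: 0.996
finger_force: 0.0
```

Run:
```python
from h import *
c=grab('wrist');c=grab('wrist');save(c,'pics/w2.png');pickle.dump(c,open('w2.pkl','wb'));print(c['s']['eef_pos'],c['s']['qpos'])
```

```text
[ 0.53648009 -0.16838544  0.25896911] [-4.83999371e-01 -5.57782670e-03  1.78571448e+00 -1.10540423e-03
  1.36157965e+00 -1.52703715e+00]
```

View pics/w1.png

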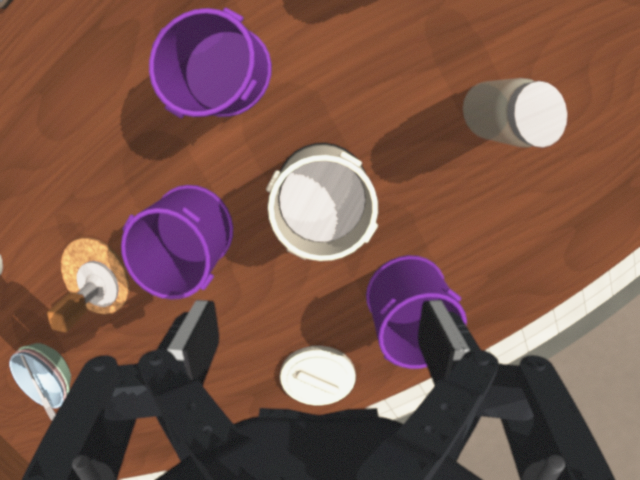

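View pics/w2.png

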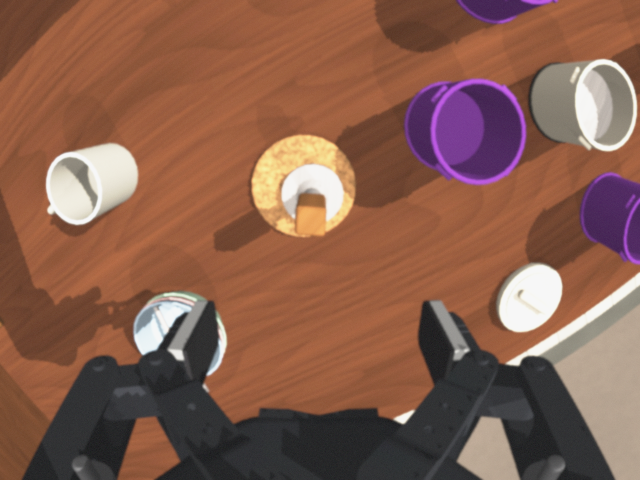

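w1: the canister rim circle is centred at about (323,209), lit steel plate inside. w2: coaster at about (304,186), foot at (312,193), handle top at about (312,215). I'll enlarge both.

Run:
```python
from h import *
a=pickle.load(open('w1.pkl','rb'));b=pickle.load(open('w2.pkl','rb'))
for n,c,u,v,z in[('rim',a,323,209,.1),('coaster',b,304,186,.008),('foot',b,312,193,.018),('top',b,312.5,209,.124)]: print(n,at(c,u,v,z).round(4))
A=cv2.resize(a['color'][140:270,255:390,::-1],(400,385),interpolation=2)
B=cv2.resize(b['color'][130:240,247:362,::-1],(400,385),interpolation=2)
cv2.imwrite('pics/crop2.png',np.hstack([A,B]))
```

```text
rim [0.5978 0.1694 0.1   ]
coaster [ 0.5342 -0.1865  0.008 ]
foot [ 0.5443 -0.1814  0.018 ]
top [ 0.5371 -0.1745  0.124 ]
```

View pics/crop2.png

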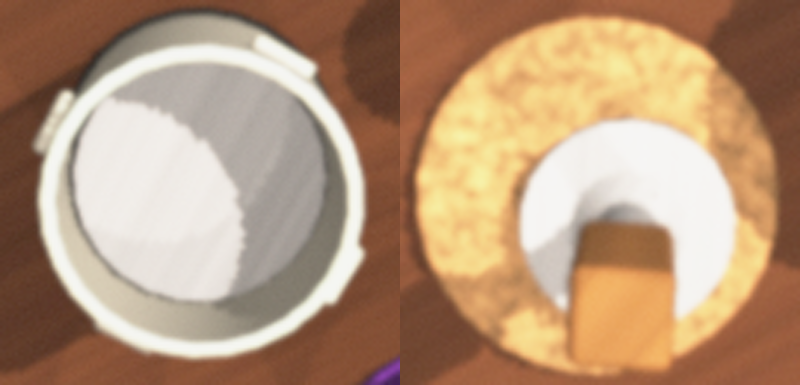

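Run:
```python
from h import *
a=pickle.load(open('w1.pkl','rb'));b=pickle.load(open('w2.pkl','rb'))
k=115/400
print('rim',at(a,322.7,207.8,.1).round(4), [at(a,*p,.1).round(3)[:2] for p in[(267.8,208),(377.5,208),(323,155.2),(323,260.5)]])
P=[at(b,247+x*k,130+y*k*1.0/1.0*(110/385)/k,.124) for x,y in[(174,262),(274,268),(272,370),(168,362)]]
P=np.array(P);print(P.round(4),P.mean(0))
for i in range(4):
    d=P[(i+1)%4]-P[i];print(np.hypot(*d[:2]).round(4),np.degrees(np.arctan2(d[1],d[0])))
for n,x,y,z in[('foot',228.5,224,.018),('coaster',196.5,195,.008)]:print(n,at(b,247+x*k,130+y*110/385,z))
print('rot',np.degrees(2*np.arctan2(.26,.966)))
print(b['s']['eef_pos'])
```

```text
rim [0.5967 0.1698 0.1   ] [array([0.57 , 0.125]), array([0.623, 0.215]), array([0.554, 0.195]), array([0.643, 0.143])]
[[ 0.527  -0.1842  0.124 ]
 [ 0.541  -0.1634  0.124 ]
 [ 0.564  -0.1772  0.124 ]
 [ 0.5487 -0.1992  0.124 ]] [ 0.54519424 -0.1810093   0.124     ]
0.0251 56.20420437607426
0.0269 -30.969364014210832
0.0267 -124.83080316679838
0.0264 145.4379592193247
foot [ 0.54577321 -0.18131262  0.018     ]
coaster [ 0.53357954 -0.18687279  0.008     ]
rot 30.12846788723393
[ 0.53648009 -0.16838544  0.25896911]
```

move_arm --newtons 80 --plan '[9,-13,-20,0,0,-3,85,0,0,-30,0,0,0,85,0,0,-30,0,0,0,85,0,0,-30,0,0,0,85,0,0,-30,0,0,0,85,0,0,-20,0,0,0,85,0,0,-10,0,0,0,85,0,0,-9,0,0,0,85,0,0,0,0,0,0,85,0,0,0,0,0,0,85]'

```text
time: 3.75
eef_pos: [0.5467, -0.179, 0.0815]
tcp_rot: [0.285, 0.959, -0.0, 0.001]
contact_force: [0.4, -0.1, 0.4]
opening: 0.999
finger_force: 0.0
```

Run:
```python
from h import *
c=grab('wrist');save(c,'pics/w3.png');print(c['s']['eef_pos'],c['s']['tcp_rot'])
```

```text
[ 0.54666146 -0.17895825  0.08146956] [ 2.84627518e-01  9.58637791e-01 -1.17946643e-04  8.64653486e-04]
```

View pics/w3.png

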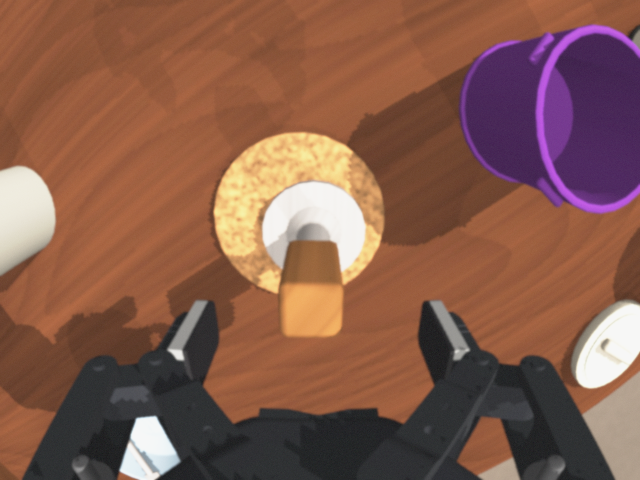

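The handle is midway between the fingers and aligned with them. Its top is at about (312,310), 2.5 mm off the finger midline at x=318, which agrees with the earlier measurement. I'll correct that and close.

move_arm --newtons 80 --plan '[-1.3,-2.2,0,0,0,0,85,0,0,0,0,0,0,50,0,0,0,0,0,0,30,0,0,0,0,0,0,15,0,0,0,0,0,0,15,0,0,0,0,0,0,15,0,0,0,0,0,0,15,0,0,0,0,0,0,15]'

```text
time: 4.6
eef_pos: [0.5449, -0.1817, 0.0809]
tcp_rot: [0.285, 0.959, -0.0, 0.0]
contact_force: [-0.7, -1.7, 3.3]
opening: 0.296
finger_force: 79.2
```

Run:
```python
from h import *
s=ctrl.get_state();print(s)
```

```text
{'time': 4.6, 'qpos': array([-4.98087447e-01,  1.88361259e-01,  1.91685964e+00, -7.29525305e-04,
        1.03526896e+00, -1.49106650e+00]), 'dq': array([-0.00129992,  0.00056399,  0.00076912, -0.00220674, -0.00119696,
       -0.00148156]), 'joint_efforts': array([ 1.03761725e+00, -3.18680441e+01, -2.45863134e+01,  3.70850964e-01,
        9.24773893e-03,  2.06518132e-03]), 'eef_pos': array([ 0.5448615 , -0.18165606,  0.0809365 ]), 'tcp_rot': array([ 2.84727944e-01,  9.58608155e-01, -4.21459314e-04,  4.74215031e-04]), 'contact_force': array([-0.66740989, -1.69303544,  3.33277067]), 'wrist_torque': array([-0.21624955,  0.10925325,  0.00628442]), 'finger_force': 79.21967267990112, 'opening': 0.29648739165307936}
```

move_arm --plan '[0,0,5,0,0,0,15,0,0,15,0,0,0,15,0,0,25,0,0,0,15,0,0,30,0,0,0,15,0,0,30,0,0,0,15,0,0,20,0,0,0,15,0,0,10,0,0,0,15,0,0,0,0,0,0,15]'

```text
time: 5.4
eef_pos: [0.5452, -0.1813, 0.2172]
tcp_rot: [0.285, 0.959, -0.0, 0.002]
contact_force: [0.9, -0.4, -3.0]
opening: 0.297
finger_force: 79.1
```

move_arm --plan '[2,15,0,0,0,0,15,4,28,0,0,0,0,15,5,34,0,0,0,0,15,5,36,0,0,0,0,15,6,38,0,0,0,0,15,6,38,0,0,0,0,15,6,38,0,0,0,0,15,5,36,0,0,0,0,15,5,34,0,0,0,0,15,4,28,0,0,0,0,15,3,18,0,0,0,0,15,1,8,0,0,0,0,15]'

```text
time: 6.6
eef_pos: [0.5955, 0.1718, 0.2136]
tcp_rot: [0.284, 0.959, -0.0, -0.002]
contact_force: [0.1, 0.2, -3.0]
opening: 0.297
finger_force: 79.2
```

move_arm --plan '[0,0,0,0,0,0,15,0,0,0,0,0,0,15,0,0,0,0,0,0,15]'

```text
time: 6.9
eef_pos: [0.5966, 0.1686, 0.2153]
tcp_rot: [0.286, 0.958, -0.0, -0.0]
contact_force: [0.0, -0.1, -3.0]
opening: 0.301
finger_force: 79.2
```

Run:
```python
from h import *
c=grab('wrist');save(c,'pics/w4.png');pickle.dump(c,open('w4.pkl','wb'));print(c['s'])
b=cv2.resize(c['color'][90:350,180:460,::-1],None,fx=2,fy=2,interpolation=2)
cv2.imwrite('pics/w4c.png',b)
```

```text
{'time': 6.9, 'qpos': array([ 1.12174840e-01,  1.52138086e-01,  1.69798359e+00, -4.63220270e-04,
        1.29179819e+00, -8.79398396e-01]), 'dq': array([-0.00265644, -0.00568573, -0.00253868,  0.00409344, -0.00040137,
        0.0018551 ]), 'joint_efforts': array([ 3.02919438e-01, -3.73509979e+01, -3.11380577e+01,  8.21159425e-03,
        1.61729444e-03, -7.63638036e-04]), 'eef_pos': array([0.59655056, 0.16861043, 0.21533913]), 'tcp_rot': array([ 2.85518795e-01,  9.58373070e-01, -2.68893650e-04, -6.35095677e-05]), 'contact_force': array([ 0.04489655, -0.13563068, -2.97505549]), 'wrist_torque': array([0.02845176, 0.00171736, 0.0355977 ]), 'finger_force': 79.21775937080383, 'opening': 0.30082317438368195}
```

View pics/w4c.png

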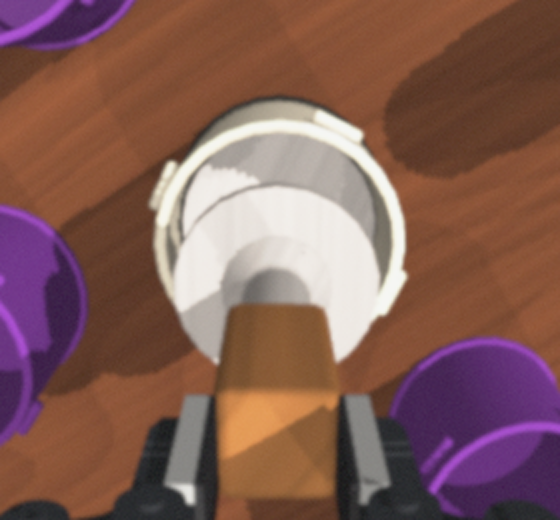

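The tamper hangs straight over the canister: foot centre at about u=318 and rim centre at about u=320 (full-image pixels). Next I'll check offsets and tilt numerically.

Run:
```python
from h import *
c=pickle.load(open('w4.pkl','rb'))
f=lambda x,y:(180+x/2,90+y/2)
print('rim L,R,top',[at(c,*f(*p),.1).round(4)[:2] for p in[(155,238),(405,238),(280,121)]])
L,T,Rr=[np.array(at(c,*f(*p),.1)[:2]) for p in[(155,238),(280,121),(405,238)]]
A=2*np.array([T-L,Rr-L]);print('rim c',np.linalg.solve(A,[T@T-L@L,Rr@Rr-L@L]))
for z in(.148,.152):
  L,T,Rr=[np.array(at(c,*f(*p),z)[:2]) for p in[(172,285),(278,183),(381,285)]]
  A=2*np.array([T-L,Rr-L]);q=np.linalg.solve(A,[T@T-L@L,Rr@Rr-L@L]);print('foot c',q,np.hypot(*(q-T)))
P=np.array([at(c,*f(*p),.258) for p in[(218,388),(340,388),(336,498),(218,498)]]);print(P.round(4),P.mean(0))
```

```text
rim L,R,top [array([0.5676, 0.1279]), array([0.624 , 0.2142]), array([0.5558, 0.1971])]
rim c [0.5991114  0.16886945]
foot c [0.59884621 0.16730723] 0.03666080451976208
foot c [0.59769322 0.16806297] 0.036062379929391986
[[0.5789 0.1662 0.258 ]
 [0.5925 0.1869 0.258 ]
 [0.6155 0.1721 0.258 ]
 [0.6013 0.1504 0.258 ]] [0.59706628 0.16889336 0.258     ]
```

move_arm --plan '[0.5,1,-10,0,0,0,15,0,0,-16,0,0,0,15,0,0,-16,0,0,0,15,0,0,-10,0,0,0,15,0,0,-5,0,0,0,15,0,0,-3,0,0,0,15,0,0,0,0,0,0,15,0,0,0,0,0,0,15]'

```text
time: 7.75
eef_pos: [0.5976, 0.171, 0.1562]
tcp_rot: [0.285, 0.959, 0.0, 0.001]
contact_force: [0.2, -0.2, -3.0]
opening: 0.295
finger_force: 79.2
```

move_arm --plan '[0,0,-1,0,0,0,15,0,0,-1,0,0,0,15,0,0,-1,0,0,0,15,0,0,-1,0,0,0,15,0,0,-1,0,0,0,15,0,0,-1,0,0,0,15,0,0,-1,0,0,0,15,0,0,-1,0,0,0,15,0,0,-1,0,0,0,15,0,0,-1,0,0,0,15]'

```text
time: 8.75
eef_pos: [0.5971, 0.1709, 0.1454]
tcp_rot: [0.285, 0.959, 0.0, 0.0]
contact_force: [-0.2, -0.5, -3.3]
opening: 0.291
finger_force: 79.2
```

move_arm --plan '[0,0,-1,0,0,0,15,0,0,-1,0,0,0,15,0,0,-1,0,0,0,15,0,0,-1,0,0,0,15,0,0,-1,0,0,0,15,0,0,-1,0,0,0,15,0,0,-1,0,0,0,15,0,0,-1,0,0,0,15]'

```text
time: 9.55
eef_pos: [0.5974, 0.171, 0.1382]
tcp_rot: [0.285, 0.959, 0.0, 0.0]
contact_force: [-1.0, -0.4, 0.9]
opening: 0.296
finger_force: 79.6
```

move_arm --plan '[0,0,-1,0,0,0,15,0,0,-1,0,0,0,15,0,0,-1,0,0,0,15,0,0,-1,0,0,0,15]'

```text
time: 9.95
eef_pos: [0.5978, 0.1709, 0.1346]
tcp_rot: [0.285, 0.959, 0.0, 0.001]
contact_force: [-1.6, 0.1, 5.0]
opening: 0.301
finger_force: 80.2
```

move_arm --plan '[0,0,-1,0,0,0,15,0,0,-1,0,0,0,15,0,0,-1,0,0,0,15]'

```text
time: 10.25
eef_pos: [0.5978, 0.1709, 0.1315]
tcp_rot: [0.285, 0.959, 0.0, 0.001]
contact_force: [-2.2, -0.7, 6.4]
opening: 0.294
finger_force: 80.2
```

move_arm --plan '[0,0,-1,0,0,0,15,0,0,-0.5,0,0,0,15,0,0,-0.5,0,0,0,15]'

```text
time: 10.55
eef_pos: [0.5977, 0.1709, 0.1295]
tcp_rot: [0.285, 0.959, 0.0, 0.001]
contact_force: [-1.6, -0.9, 6.2]
opening: 0.296
finger_force: 80.2
```

move_arm --plan '[0,0,-0.5,0,0,0,15,0,0,-0.5,0,0,0,15,0,0,-0.5,0,0,0,15,0,0,-0.5,0,0,0,15]'

```text
time: 10.95
eef_pos: [0.5978, 0.1708, 0.1276]
tcp_rot: [0.285, 0.959, 0.0, 0.001]
contact_force: [-1.6, -0.4, 6.0]
opening: 0.295
finger_force: 80.3
```

move_arm --plan '[0,0,-0.5,0,0,0,15,0,0,-0.5,0,0,0,15,0,0,-0.5,0,0,0,15]'

```text
time: 11.25
eef_pos: [0.5978, 0.1708, 0.1262]
tcp_rot: [0.285, 0.959, 0.0, 0.001]
contact_force: [-1.8, -0.4, 5.2]
opening: 0.293
finger_force: 80.3
```

move_arm --plan '[0,0,-0.5,0,0,0,15,0,0,-0.5,0,0,0,15]'

```text
time: 11.45
eef_pos: [0.5978, 0.1709, 0.1252]
tcp_rot: [0.285, 0.959, 0.0, 0.001]
contact_force: [-2.0, -0.5, 6.5]
opening: 0.295
finger_force: 80.3
```

move_arm --plan '[0,0,-0.5,0,0,0,15,0,0,-0.5,0,0,0,15]'

```text
time: 11.65
eef_pos: [0.5978, 0.1709, 0.1243]
tcp_rot: [0.285, 0.959, 0.0, 0.001]
contact_force: [-2.2, 0.1, 6.3]
opening: 0.297
finger_force: 80.4
```

move_arm --plan '[0,0,-0.5,0,0,0,15,0,0,-0.5,0,0,0,15]'

```text
time: 11.85
eef_pos: [0.5978, 0.1709, 0.1234]
tcp_rot: [0.285, 0.959, 0.0, 0.001]
contact_force: [-1.9, 0.1, 6.3]
opening: 0.297
finger_force: 80.4
```

move_arm --plan '[0,0,-0.5,0,0,0,15,0,0,-0.5,0,0,0,15]'

```text
time: 12.05
eef_pos: [0.5978, 0.1709, 0.1224]
tcp_rot: [0.285, 0.959, 0.0, 0.001]
contact_force: [-3.2, -0.3, 7.2]
opening: 0.295
finger_force: 80.4
```

move_arm --plan '[0,0,-0.5,0,0,0,15,0,0,-0.4,0,0,0,15]'

```text
time: 12.25
eef_pos: [0.5979, 0.1708, 0.1215]
tcp_rot: [0.285, 0.959, 0.0, 0.001]
contact_force: [-1.6, -0.7, 6.6]
opening: 0.296
finger_force: 80.4
```

move_arm --plan '[0,0,-0.5,0,0,0,15,0,0,-0.4,0,0,0,15]'

```text
time: 12.45
eef_pos: [0.5978, 0.1709, 0.1207]
tcp_rot: [0.285, 0.959, 0.0, 0.001]
contact_force: [-1.9, -0.3, 7.6]
opening: 0.297
finger_force: 80.4
```

move_arm --plan '[0,0,-0.5,0,0,0,15,0,0,-0.4,0,0,0,15]'

```text
time: 12.65
eef_pos: [0.5979, 0.1708, 0.1198]
tcp_rot: [0.285, 0.959, 0.0, 0.001]
contact_force: [-2.3, -0.1, 7.1]
opening: 0.3
finger_force: 80.4
```

move_arm --plan '[0,0,-0.5,0,0,0,15,0,0,-0.4,0,0,0,15]'

```text
time: 12.85
eef_pos: [0.598, 0.1708, 0.1192]
tcp_rot: [0.285, 0.959, 0.0, 0.001]
contact_force: [-2.2, -1.1, 8.2]
opening: 0.293
finger_force: 80.6
```

move_arm --plan '[0,0,-0.4,0,0,0,15,0,0,-0.2,0,0,0,15]'

```text
time: 13.05
eef_pos: [0.5981, 0.1708, 0.1191]
tcp_rot: [0.285, 0.959, 0.0, 0.001]
contact_force: [-2.9, -0.4, 9.9]
opening: 0.292
finger_force: 80.8
```

move_arm --plan '[0,0,-0.5,0,0,0,15,0,0,0,0,0,0,15]'

```text
time: 13.25
eef_pos: [0.5982, 0.1707, 0.1191]
tcp_rot: [0.285, 0.959, 0.0, 0.001]
contact_force: [-2.7, -1.2, 11.6]
opening: 0.296
finger_force: 80.9
```

move_arm --plan '[0,0,-0.5,0,0,0,15,0,0,-0.5,0,0,0,15,0,0,0,0,0,0,15]'

```text
time: 13.55
eef_pos: [0.5987, 0.1707, 0.1191]
tcp_rot: [0.285, 0.959, 0.0, 0.002]
contact_force: [-3.5, -1.0, 13.4]
opening: 0.296
finger_force: 81.2
```

move_arm --plan '[0,0,-0.6,0,0,0,15,0,0,-0.6,0,0,0,15,0,0,-0.4,0,0,0,15,0,0,0,0,0,0,15,0,0,0,0,0,0,15]'

```text
time: 14.05
eef_pos: [0.5993, 0.1705, 0.119]
tcp_rot: [0.285, 0.959, 0.0, 0.003]
contact_force: [-4.0, -1.7, 18.2]
opening: 0.299
finger_force: 81.6
```

Run:
```python
from h import *
s=ctrl.get_state();print(s['eef_pos'],s['tcp_rot'],s['contact_force'],s['wrist_torque'],(R.from_quat(s['tcp_rot']).as_matrix()[:,2]*57.3).round(2))
```

```text
[0.59928867 0.17053582 0.119007  ] [2.84600119e-01 9.58642879e-01 3.31211046e-04 2.54814531e-03] [-4.02311916 -1.66109638 18.19847941] [-0.52555362  1.19605486 -0.0106584 ] [ 2.90e-01 -5.00e-02 -5.73e+01]
```

move_arm --plan '[0,0,0,0,0,0,15,0,0,0,0,0,0,15,0,0,0,0,0,0,15,0,0,0,0,0,0,15,0,0,0,0,0,0,15,0,0,0,0,0,0,15,0,0,0,0,0,0,15,0,0,0,0,0,0,15,0,0,0,0,0,0,15,0,0,0,0,0,0,15,0,0,0,0,0,0,15,0,0,0,0,0,0,15]'

```text
time: 15.25
eef_pos: [0.5993, 0.1706, 0.119]
tcp_rot: [0.285, 0.959, 0.0, 0.003]
contact_force: [-5.2, -0.8, 17.7]
opening: 0.293
finger_force: 81.6
```

move_arm --plan '[0,0,0,0,0,0,15,0,0,0.5,0,0,0,15,0,0,1,0,0,0,15,0,0,1,0,0,0,15,0,0,1,0,0,0,15,0,0,1,0,0,0,15,0,0,1,0,0,0,15,0,0,2,0,0,0,15,0,0,3,0,0,0,15]'

```text
time: 16.15
eef_pos: [0.5954, 0.1708, 0.1218]
tcp_rot: [0.285, 0.959, -0.001, -0.002]
contact_force: [-0.0, -0.9, -4.0]
opening: 0.294
finger_force: 79.2
```

move_arm --plan '[0,0,6,0,0,0,15,0,0,12,0,0,0,15,0,0,20,0,0,0,15,0,0,20,0,0,0,15,0,0,20,0,0,0,15,0,0,14,0,0,0,15,0,0,6,0,0,0,15,0,0,0,0,0,0,15,0,0,0,0,0,0,15]'

```text
time: 17.05
eef_pos: [0.5965, 0.1708, 0.221]
tcp_rot: [0.285, 0.959, -0.0, -0.001]
contact_force: [-0.4, 0.1, -2.9]
opening: 0.293
finger_force: 79.2
```

Run:
```python
from h import *
c=grab('wrist');pickle.dump(c,open('w5.pkl','wb'));print(c['s']['eef_pos'],c['s']['tcp_rot'],c['s']['contact_force'],c['s']['wrist_torque'])
b=cv2.resize(c['color'][90:350,180:460,::-1],None,fx=1.4,fy=2*1.4/2,interpolation=2)
s=grab('scene');pickle.dump(s,open('s5.pkl','wb'))
d=cv2.resize(s['color'][180:310,315:425,::-1],(308,364),interpolation=2)
cv2.imwrite('pics/w5c.png',np.hstack([b,d]))
```

```text
[0.59645657 0.17079965 0.22101637] [ 2.84787685e-01  9.58590179e-01 -3.51399951e-04 -8.48994889e-04] [-0.37930185  0.1078726  -2.87264859] [0.0246957  0.0287861  0.02207716]
```

View pics/w5c.png

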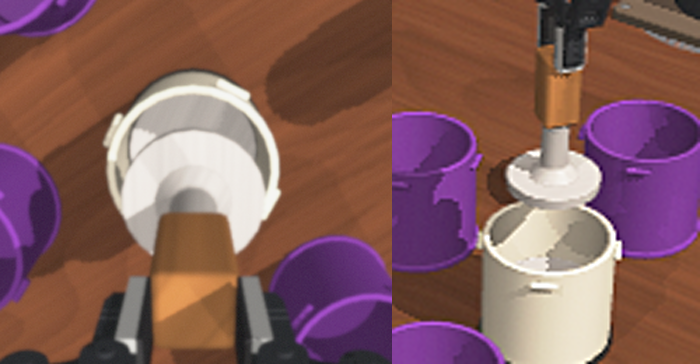

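The tamper is upright and clear of the rim, and the plate sits deep in the canister. I'm going back to the coaster centre.

move_arm --plan '[-3,-16,0,0,0,0,15,-5,-28,0,0,0,0,15,-6,-34,0,0,0,0,15,-6,-36,0,0,0,0,15,-7,-38,0,0,0,0,15,-7,-38,0,0,0,0,15,-7,-38,0,0,0,0,15,-6,-37,0,0,0,0,15,-6,-36,0,0,0,0,15,-5,-28,0,0,0,0,15,-3,-20,0,0,0,0,15,-1,-8,0,0,0,0,15]'

```text
time: 18.35
eef_pos: [0.5338, -0.1886, 0.2215]
tcp_rot: [0.286, 0.958, -0.0, -0.001]
contact_force: [0.5, -0.3, -2.8]
opening: 0.294
finger_force: 79.3
```

move_arm --plan '[0,0,0,0,0,0,15,0,0,-15,0,0,0,15,0,0,-25,0,0,0,15,0,0,-25,0,0,0,15,0,0,-25,0,0,0,15,0,0,-20,0,0,0,15,0,0,-10,0,0,0,15,0,0,-5,0,0,0,15,0,0,0,0,0,0,15,0,0,0,0,0,0,15,0,0,0,0,0,0,15]'

```text
time: 19.45
eef_pos: [0.536, -0.1866, 0.0985]
tcp_rot: [0.285, 0.959, -0.0, 0.001]
contact_force: [-1.0, 0.8, -3.7]
opening: 0.292
finger_force: 79.3
```

Run:
```python
from h import *
s=ctrl.get_state();print(s['eef_pos'],s['contact_force'],(R.from_quat(s['tcp_rot']).as_matrix()[:,2]*57.3).round(2))
```

```text
[ 0.53599226 -0.18656749  0.09854465] [-1.04891069  0.78265672 -3.66009019] [  0.13  -0.07 -57.3 ]
```

move_arm --plan '[0,0,-3,0,0,0,15,0,0,-3,0,0,0,15,0,0,-2,0,0,0,15,0,0,-2,0,0,0,15,0,0,-1,0,0,0,15,0,0,-1,0,0,0,15,0,0,0,0,0,0,15,0,0,0,0,0,0,15]'

```text
time: 20.25
eef_pos: [0.5351, -0.1862, 0.0851]
tcp_rot: [0.285, 0.959, -0.0, 0.0]
contact_force: [-0.1, 0.8, -3.3]
opening: 0.298
finger_force: 79.3
```

move_arm --plan '[0,0,-1,0,0,0,15,0,0,-1,0,0,0,15,0,0,-0.7,0,0,0,15,0,0,-0.5,0,0,0,15,0,0,0,0,0,0,15,0,0,0,0,0,0,15]'

```text
time: 20.85
eef_pos: [0.5351, -0.1861, 0.0819]
tcp_rot: [0.285, 0.959, -0.0, 0.0]
contact_force: [-0.4, -0.3, -3.1]
opening: 0.293
finger_force: 79.3
```

move_arm --plan '[0,0,-0.5,0,0,0,15,0,0,-0.5,0,0,0,15,0,0,0,0,0,0,15,0,0,0,0,0,0,15]'

```text
time: 21.25
eef_pos: [0.5351, -0.1862, 0.081]
tcp_rot: [0.285, 0.959, -0.0, 0.0]
contact_force: [-0.6, 0.2, -2.1]
opening: 0.3
finger_force: 79.4
```

Contact is beginning. I'll go a touch more and then open.

move_arm --plan '[0,0,-0.4,0,0,0,15,0,0,-0.3,0,0,0,15,0,0,0,0,0,0,15,0,0,0,0,0,0,15]'

```text
time: 21.65
eef_pos: [0.5353, -0.1864, 0.081]
tcp_rot: [0.285, 0.959, -0.0, 0.0]
contact_force: [-2.7, 0.6, 2.8]
opening: 0.296
finger_force: 80.0
```

move_arm --newtons 20 --plan '[0,0,0,0,0,0,24,0,0,0,0,0,0,28,0,0,0,0,0,0,33,0,0,0,0,0,0,40,0,0,0,0,0,0,60,0,0,0,0,0,0,80,0,0,0,0,0,0,85,0,0,0,0,0,0,85]'

```text
time: 22.45
eef_pos: [0.5351, -0.1861, 0.0802]
tcp_rot: [0.285, 0.959, 0.0, 0.0]
contact_force: [0.1, 0.1, 0.6]
opening: 0.996
finger_force: 0.0
```

move_arm --plan '[0,0,5,0,0,0,85,0,0,15,0,0,0,85,0,0,30,0,0,0,85,0,0,30,0,0,0,85,0,0,30,0,0,0,85,0,0,30,0,0,0,85,0,0,20,0,0,0,85,0,0,0,0,0,0,85,0,0,0,0,0,0,85]'

```text
time: 23.35
eef_pos: [0.5351, -0.1862, 0.2409]
tcp_rot: [0.285, 0.959, -0.0, 0.001]
contact_force: [-0.6, -0.4, -0.8]
opening: 1.0
finger_force: 0.0
```

Run:
```python
from h import *
c=grab('wrist');print(c['s']['eef_pos'])
t=grab('top')
b=c['color'][100:400,150:550,::-1]
d=cv2.resize(t['color'][190:290,225:358,::-1],(400,300),interpolation=2)
cv2.imwrite('pics/fin.png',np.hstack([b,d]));pickle.dump(c,open('w6.pkl','wb'))
```

```text
[ 0.53510999 -0.18616282  0.24086185]
```

View pics/fin.png

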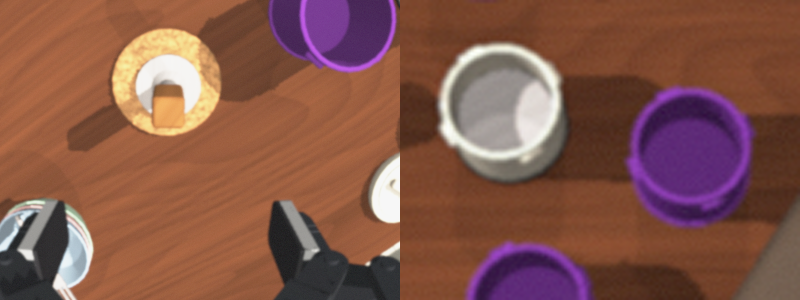

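The tamper stands upright in the middle of the cork, foot at about (168,85) in the left crop. The plate is down inside the canister, and nothing else has moved.

```bash
python3 -c "
from plant import order
print(order.sign_off())"
```

```text
the job is handed in; nothing more can be done
None
```

The job is handed in: I pressed the plate down onto its stop, held it there at about 21 N for over a second, lifted the tamper out and stood it upright on the middle of the coaster. I couldn't measure directly that the plate is level; the tool was tilted only about 0.3° during the press.

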